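# Bring the inlay bench lamp to full brightness

### The arm

A 7-joint arm with a two-finger parallel gripper is mounted at the origin on the work surface. World frame = base frame: x ahead of the robot, y to its left, z up, the work surface at z = 0. Lengths are in m, angles in rad, forces in N, time in s.
With the tool pointing down it reaches from about 0.425 to 0.95 m from the base axis. Payload 16.7 kg.
Tool frame: the origin (TCP) lies on the centre line of the jaws, within the pads' length; the fingertips stand 11 mm ahead of it and the grasp point (between the pads) lies 8 mm behind it; z points along the fingers, y is the direction in which the jaws open and shut (so a half turn about z gives the same grasp; the last joint's range is limited). The gripper opens to 94 mm and grips with 3 to 60 N. Pads are 16 mm wide; open, the fingers measure 119 mm over their backs; the gripper's body (75 mm by 177 mm) begins 78 mm behind the grasp point.
Start: joints at [-1.448, 0.426, 0.074, 1.606, -0.034, 1.111, -0.067], TCP at [0.182, 0.65, 0.216] pointing down, gripper open.
Joint ranges: [-2.85, 2.85], [-0.5, 2.14], [-1.23, 1.37], [0.21, 2.46], [-1.02, 4.16], [0.16, 2.05], [-2.73, 2.73]. Speed limits (rad/s): [1.89, 1.89, 2.39, 2.39, 3.01, 3.01, 3.01].

### API

Orientations are given as a rotation vector (axis times angle).
In Python, from plant import r, imaging, find_in, silhouettes gives the robot as it stands. The module is installed in compiled form; this text tells all that it offers.
- The arm moves only by the tool jog_arm, never from a script. Its argument "targets" is a list of rows, each a list of 4 numbers: the shift along the tool's x, y, z in cm, then the turn about the tool's z in degrees. A call has 1 to 20 rows; each row is the pose to reach, as a shift and turn from the pose measured when the call began, along the tool's axes at that moment; what a row does not reach only later rows make up. A row lasts 1/10 s, in which the tool goes at most 50 mm and 8.59 degrees, less where a joint would pass 70% of its speed; a pose out of reach is approached as far as the arm can. A call with a gripper value outside its range is refused whole. "gripper" is the opening in per cent of the stroke, from 0 (shut) to 100 (fully open), set as the call begins (left out, the last holds). The fingers move at their own pace and stop on an object; "grip_force" is the grip in N (left out, the last holds). Time passes only in rows, so rows that repeat a pose let the fingers close. It gives the time, the measured TCP pose, the force and the opening at its end, in the units of the state.
- r.state(): the state, without advancing time (a new reading comes with each control period).
- imaging.read_camera(name): name is "scene" or "top"; returns the picture (400x640x3 uint8, red, green, blue); there is no depth.
- imaging.calibration(name): a dict with "fx", "fy", "cx", "cy" (pixels), "pose" (4x4, takes a point from camera to world coordinates). Camera axes: x right, y down, z forward; pixel columns grow to the right and rows downward; lengths in m; the calibration is good to about 2 mm. A picture is of the moment at which its call begins. calibration takes no time and is no camera call.
- r.close_job(): hands the job in, once; it reports no verdict.
Trained networks look in the newest picture that a camera, given by its name, has taken for a name from the list of things; names that differ only in an ending like _2 or _b are one class to them, and where a whole thing is asked for, a point or a joint stands for the part that bears it (a point fixed in the world has none). Each returns a list of dicts, best first, with "conf" (0 to 1); they miss things now and then, are a little off and sometimes report something else, mostly with a low value. They report only what shows in the picture. A call takes as long as a camera call. They do not tell look-alikes from the thing itself.
- find_in(thing, camera): "rect" ([centre column, centre row, width, height] in pixels, round what is visible of it).
- silhouettes(thing, camera): "region" (400x640 bool, what is visible of it) and "rect" ([centre column, centre row, width, height] in pixels, round what is visible of it).
The state is a dict: "time_s": time; "q": joint angles; "dq": joint speeds; "tau": joint torques, N m; "tcp_pos": TCP position; "tool_rot": TCP orientation; "ft_force": force on the tool from outside, world axes, zero at the start; "torque": the same for the moment, N m; "finger_gap": finger opening in m.
Only numpy, scipy, OpenCV 4.12 (cv2) and the standard library are available. Lean on these libraries where they do the work, as an engineer would, in place of code of your own. Each camera call takes 0.05 s, during which the arm holds its last target. There are 200 camera calls.

### The job

The bench lamp is off and a bone polishing chip lies across the track of its brightness lever. Without pinching or lifting anything, first push the chip gently aside with a fingertip, clear of the track, and then push the lever past its first detent all the way to the second stop, the end of its track by the steel end block, so that it stays there when you draw back. Leave the bulb and the other things on the bench alone.

Things in the scene. Friction and masses are not known exactly. Their poses are not given: they have to be found in the camera images.
- lamp: Dark brown bakelite lamp base, fixed: a block 160 (its x, -65 to +95) by 190 (its y, -95 to +95) by 32 mm high. Origin at bench level, below the middle of the lever's track, a straight slot in the flat top deck along the base's y at x = 0. A round bayonet socket (radius 24 mm, 38 mm high with its brass rim) stands on the deck at x = 62, y = -50 mm and carries the bulb; elsewhere the deck is bare.
- end_stop (a point): Fixed steel end-stop block on the deck at the +y end of the track, 24 (base x) by 12 (base y) by 14 mm high; this point is the middle of its top, at base x = 0, y = 62 mm, 46 mm above the bench. The lever stops just short of it.
- first_mark (a point): Point on the track at base y = +1 mm, deck height (32 mm above the bench), between two small brass marks: the lever's centre is here when it is in the first detent. Its centre is at base y = -45 mm when off and +45 mm at the second stop.
- lever (a joint): Lever travel along the base's +y, m: 0 off (it starts within 4 mm of this), about 0.046 first detent (it may rest from 0.038 to 0.054), 0.090 second stop (hard end). A sprung roller must be pushed over a crest at 0.026 and again at 0.066, about 8 N in all; past a crest it springs on some 12 mm by itself, and must then be pushed home. Friction 1 N, drag 10 N per m/s. A chip on the track blocks the second stop.
- lever_grip (a point): Middle of the lever's upright aluminium paddle, 58 mm above the bench. The paddle is 24 (base x) by 10 (base y) mm and reaches from 41 to 75 mm above the bench. Below it a brass foot, 20 (x) by 16 (y) mm, runs just over the deck, 33 to 42 mm above the bench. Axes as the lamp base.
- chip: Loose bone polishing chip, a flat slip 40 (its x) by 16 (its y) by 9 mm high, about 20 g, on the deck across the track between the first detent and the end stop, its long axis within 0.3 rad of the base's x. Origin at the centre of its underside. It may end on the deck or on the bench.
- bulb: Small round glass bulb, 42 mm across and 41 mm high, in the lamp's socket; origin at its lower end, 70 mm above the bench; its top is 111 mm above the bench. Not to be touched.
- bowl: Lacquered coconut bowl, 116 mm across, 55 mm high, origin at the centre of its underside. Bystander.
- scribe: Steel scribe lying along its x, about 142 mm long, 10 mm thick. Bystander.
- fish: Flat shell fish inlay, about 85 mm long, 4 mm thick. Bystander.
- bin_tub (a joint): Tilt of the open brass scrap bin (110 by 130 mm, top about 100 mm above the bench) hung in a fixed steel cradle off to the +y side, rad; 0 upright. Bystander.
Things that resemble listed ones, but are neither listed nor needed, are in the scene too. Leave any green or red look-alike of the lamp alone.

How it is judged:
By the outcome, as a careful person would: the job done as asked, in the order asked, and still so for the second after the job is handed in, with the robot touching nothing.
It also fails if it takes over 51 s, if anything falls off the work surface, if the arm or the gripper's body presses on something with over 40 N, if the wrist force passes 120 N, or if a joint passes its speed limit or range.

## Working session

There is one attempt and no reset: what is moved stays moved. The work goes in short steps, Python scripts to look and compute and a tool call to move; the robot and the scene stay as the last step left them, time stands still between calls to the robot, and variables do not carry over. Pictures are saved under pics/ and viewed, about 8 in all and at most 12, crops included, and the job is handed in when it is done.

Besides the shell and the picture viewer there is one more tool, called after "Request:" as a command line: name --pt "numbers of a row" for each row, then --argument value for the rest. jog_arm: Moves the arm, as the interface text tells. Its arguments: {"type":"object","properties":{"targets":{"type":"array"},"gripper":{"type":"number"},"grip_force":{"type":"number"}},"required":["targets"]}

```bash
mkdir -p pics
python3 - <<'E'
from plant import r, imaging, find_in, silhouettes
import cv2, numpy as np
for c in ("scene","top"):
    im=imaging.read_camera(c); cv2.imwrite(f"pics/{c}0.png",im[:,:,::-1])
    k=imaging.calibration(c); print(c,k["fx"],k["fy"],k["cx"],k["cy"],np.round(k["pose"],3).tolist())
    for t in ("lamp","lever","chip","end_stop","bulb"):
        print(t,[(round(d["conf"],2),np.round(d["rect"]).tolist()) for d in find_in(t,c)])
s=r.state();print(s)
E
```

```text
scene 399.8461708734104 399.8461708734104 312.37783324365495 205.43978837436478 [[0.85, 0.376, -0.368, 0.952], [0.526, -0.58, 0.622, -0.716], [0.021, -0.723, -0.691, 0.88], [0.0, 0.0, 0.0, 1.0]]
lamp [(0.96, [295.0, 182.0, 74.0, 52.0]), (0.87, [296.0, 248.0, 82.0, 71.0]), (0.76, [374.0, 291.0, 79.0, 80.0]), (0.49, [294.0, 231.0, 14.0, 8.0])]
lever [(0.61, [284.0, 175.0, 6.0, 12.0]), (0.51, [370.0, 298.0, 12.0, 10.0]), (0.42, [283.0, 242.0, 10.0, 16.0]), (0.41, [174.0, 235.0, 5.0, 11.0])]
chip [(0.5, [295.0, 229.0, 14.0, 10.0])]
end_stop [(0.9, [194.0, 244.0, 91.0, 74.0]), (0.74, [296.0, 182.0, 70.0, 58.0]), (0.68, [375.0, 293.0, 76.0, 80.0]), (0.65, [297.0, 248.0, 86.0, 67.0]), (0.62, [284.0, 241.0, 6.0, 14.0])]
bulb [(0.75, [395.0, 295.0, 16.0, 18.0]), (0.6, [180.0, 240.0, 16.0, 17.0]), (0.47, [298.0, 177.0, 12.0, 14.0]), (0.39, [295.0, 247.0, 82.0, 73.0])]
top 382.01900977067623 382.01900977067623 314.5247174703436 207.5887799745882 [[0.011, -0.982, 0.189, 0.305], [-1.0, -0.011, -0.003, 0.025], [0.005, -0.189, -0.982, 1.174], [0.0, 0.0, 0.0, 1.0]]
lamp [(0.91, [354.0, 208.0, 62.0, 
[... 559 characters left out ...]
 15.0])]
{'time_s': 0.6, 'q': array([-1.44751986,  0.4260898 ,  0.07388955,  1.60598781, -0.03410721,
        1.11079787, -0.06710831]), 'dq': array([ 4.46190207e-04, -9.72150485e-04,  9.66592779e-05, -7.25000820e-04,
       -9.27142064e-06,  1.34010541e-03,  4.37566720e-04]), 'tau': array([ 9.20491766e-04, -9.35096598e+01,  3.66238117e+00, -4.54409873e+01,
       -4.90278681e-02,  1.31017170e-02,  1.03478878e-04]), 'tcp_pos': array([0.18184997, 0.6500126 , 0.21647867]), 'tool_rot': array([-4.27235433e-01, -3.11236065e+00,  3.37993770e-05]), 'ft_force': array([ 0.14268195, -1.45408302, -0.26960327]), 'torque': array([-0.07751844,  0.02804339,  0.03566189]), 'finger_gap': 0.09384315003097955}
```

Run:
```python
import cv2
a=cv2.imread("pics/scene0.png");b=cv2.imread("pics/top0.png")
cv2.imwrite("pics/s1.png",cv2.resize(a,(800,500)))
cv2.imwrite("pics/t1.png",cv2.resize(b[70:350,220:480],None,fx=2.14,fy=2.14,interpolation=cv2.INTER_CUBIC))
```

```text
(no output)
```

View pics/s1.png

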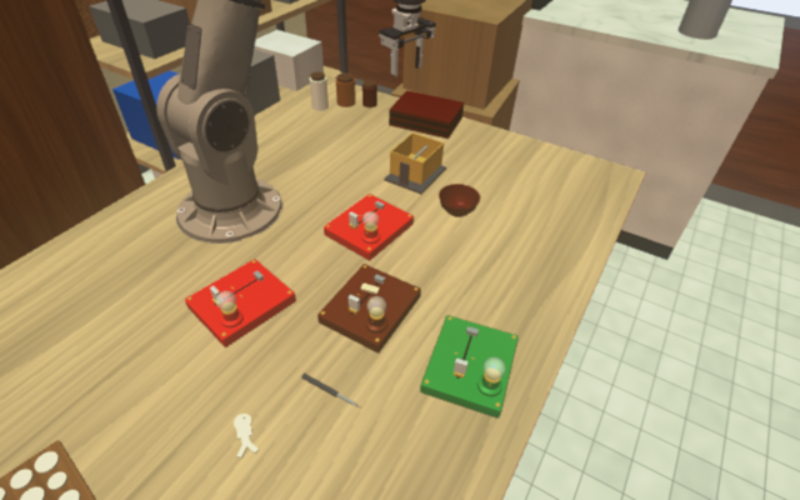

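View pics/t1.png

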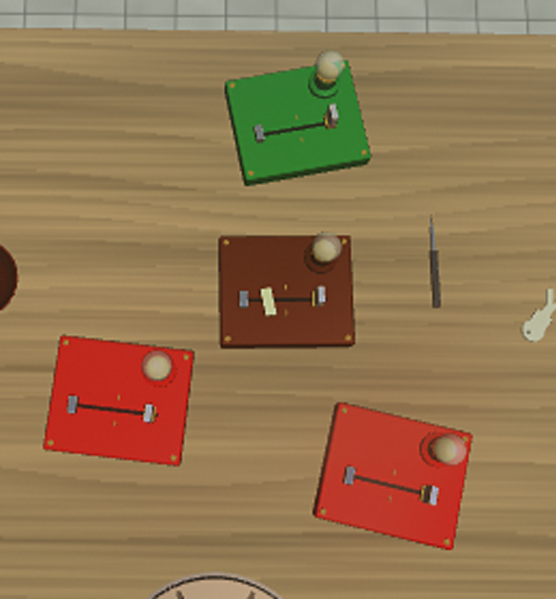

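The brown lamp at full-frame top (354,206) and scene (296,246) is the real one: it is dark brown and the only one with a chip on its track. The red lamps at top (275,257) and (403,292) and the green one at (359,126) are look-alikes. The base is nearly aligned with the world frame, with +y to the left in the top view. Next I fit its pose.

```bash
cat > h.py <<'E'
from plant import r, imaging, find_in, silhouettes
import cv2, numpy as np
from scipy.optimize import minimize
K={c:imaging.calibration(c) for c in("scene","top")}
def proj(c,P):
    k=K[c];T=np.linalg.inv(k["pose"]);p=np.atleast_2d(P)@T[:3,:3].T+T[:3,3]
    return np.c_[k["fx"]*p[:,0]/p[:,2]+k["cx"],k["fy"]*p[:,1]/p[:,2]+k["cy"]]
def ray(c,uv,z):
    k=K[c];d=k["pose"][:3,:3]@[(uv[0]-k["cx"])/k["fx"],(uv[1]-k["cy"])/k["fy"],1];o=k["pose"][:3,3]
    return o+d*(z-o[2])/d[2]
def world(L,P):
    c,s=np.cos(L[2]),np.sin(L[2]);P=np.atleast_2d(P)
    return np.c_[L[0]+c*P[:,0]-s*P[:,1],L[1]+s*P[:,0]+c*P[:,1],P[:,2]]
E
cat > fit.py <<'E'
from h import *
B=np.array([[x,y,z] for x in(-.065,.095) for y in(-.095,.095) for z in(0,.032)])
M={}
for c,ctr in(("top",(354,212)),("scene",(296,250))):
    im=cv2.imread(f"pics/{c}0.png");b,g,rr=[im[:,:,i].astype(int) for i in range(3)]
    m=((rr<125)&(rr>g*1.35)&(g>=b-3)&(rr<g*3.5)).astype(np.uint8)
    n,l,st,_=cv2.connectedComponentsWithStats(m,connectivity=4); 
    m=(l==l[ctr[1],ctr[0]]).astype(np.uint8) if m[ctr[1],ctr[0]] else (l==max(set(l[ctr[1]-8:ctr[1]+8,ctr[0]-8:ctr[0]+8].ravel())-{0},key=lambda i:st[i,4])).astype(np.uint8)
    cs=np.argwhere(m)[:,::-1].astype(np.int32); h=cv2.convexHull(cs); M[c]=cv2.fillConvexPoly(np.zeros((400,640),np.uint8),h,1); print(c,cv2.boundingRect(h),m.sum(),M[c].sum())
def cost(L,cams=("top","scene")):
    e=0
    for c in cams:
        h=cv2.convexHull(proj(c,world(L,B)).astype(np.float32))
        q=cv2.fillConvexPoly(np.zeros((400,640),np.float32),np.round(h*16).astype(np.int32),1,shift=4,lineType=cv2.LINE_8)
        q=cv2.GaussianBlur(q,(0,0),1.);e+=np.abs(q-cv2.GaussianBlur(M[c].astype(np.float32),(0,0),1.)).sum()
    return e
p=ray("top",(354,208),.032)
for cams in(("top",),("scene",),("top","scene")):
    f=min((minimize(cost,[p[0],p[1],a],(cams,),method="Nelder-Mead",options=dict(initial_simplex=[[p[0]+i,p[1]+j,a+k] for i,j,k in((-.02,-.01,-.05),(.02,0,0),(0,.02,0),(0,0,.08))])) for a in(-.05,.05)),key=lambda f:f.fun)
    print(cams,np.round(f.x,4),f.fun)
L=f.x
out=[]
for c,ctr,o in(("top",(354,208),0),("scene",(296,245),0)):
    im=cv2.imread(f"pics/{c}0.png");x0,y0=ctr[0]-50,ctr[1]-50
    im=cv2.resize(im[y0:y0+100,x0:x0+100],(400,400),interpolation=cv2.INTER_CUBIC)
    P=[[-.065,-.095,.032],[-.065,.095,.032],[.095,.095,.032],[.095,-.095,.032],[0,.062,.046],[0,-.045,.075],[0,.001,.032]]
    for u,v in proj(c,world(L,P)): cv2.circle(im,(int((u-x0+.5)*4),int((v-y0+.5)*4)),3,(0,255,0),1)
    out.append(im)
cv2.imwrite("pics/fit.png",np.hstack(out))
ci=[d for d in silhouettes("chip","top") if abs(d["rect"][0]-344)<6 and abs(d["rect"][1]-213)<8]
for d in ci[:1]:
    Q=np.array([ray("top",p[::-1],.041)[:2] for p in np.argwhere(d["region"])],np.float32)*1000
    print("chip",d["conf"],d["region"].sum(),cv2.minAreaRect(Q),Q.mean(0))
    c,s=np.cos(L[2]),np.sin(L[2]);dd=Q.mean(0)/1000-L[:2];print("chip in base",c*dd[0]+s*dd[1],-s*dd[0]+c*dd[1])
E
python3 fit.py
```

```text
top (322, 180, 64, 53) 2923 3317
scene (255, 213, 81, 68) 2443 3170
('top',) [ 0.5194 -0.096   0.0133] 41.0
('scene',) [ 0.5197 -0.0932 -0.0126] 382.8595886230469
('top', 'scene') [ 0.5191 -0.0984  0.0118] 477.0
```

View pics/fit.png

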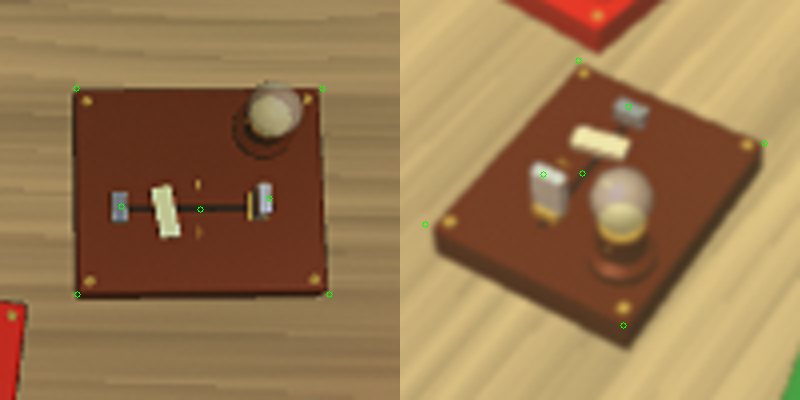

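```bash
cat >> h.py <<'E'
L=np.array([.519,-.096,.013])
from scipy.spatial.transform import Rotation as R
def tobase(p):
    c,s=np.cos(L[2]),np.sin(L[2]);d=np.asarray(p)[:2]-L[:2];return np.array([c*d[0]+s*d[1],-s*d[0]+c*d[1]])
def shift(base_xyz,yaw=np.pi+L[2]):  # tool shift cm & turn deg to put TCP at base point with tool x at yaw
    s=r.state();A=R.from_rotvec(s["tool_rot"]).as_matrix();d=world(L,base_xyz)[0]-s["tcp_pos"]
    y0=np.arctan2(A[1,0],A[0,0]);t=-(yaw-y0+np.pi)%(2*np.pi)
    t=-((yaw-y0+np.pi)%(2*np.pi)-np.pi)
    return np.round(A.T@d*100,2),round(np.degrees(t),1)
E
python3 - <<'E'
from h import *
im=cv2.imread("pics/top0.png").astype(int)
m=((im[:,:,2]>170)&(im[:,:,1]>165));w=np.zeros_like(m);w[200:222,336:352]=1;m&=w
Q=np.array([ray("top",p[::-1],.041)[:2] for p in np.argwhere(m)],np.float32)
q=np.array([tobase(p) for p in Q])*1000
print("chip base mm",q.mean(0),cv2.minAreaRect(q.astype(np.float32)),m.sum())
u,s,v=np.linalg.svd(q-q.mean(0));a=v[0]*np.sign(v[0][0]);print("axis",a)
print("lever top",tobase(ray("top",(304+265.5/4-.5,158+187/4-.5),.075))*1000)
yaw=np.pi+L[2]+np.arctan2(a[1],a[0])
c=q.mean(0)/1000-a*.045
print("pre",c,shift([*c,.216],yaw)); print("via (.5,.4)",)
s=r.state();A=R.from_rotvec(s["tool_rot"]).as_matrix();print(A.T@(np.array([.5,.4,.216])-s["tcp_pos"])*100)
E
```

```text
chip base mm [-3.56288644 25.88160112] ((-3.483562469482422, 25.936561584472656), (36.541664123535156, 13.464778900146484), 11.311327934265137) 57
axis [0.97621414 0.21680855]
lever top [  8.78568922 -44.6727763 ]
pre [-0.04749252  0.01612522] (array([-4.756e+01, -6.254e+01,  5.000e-02]), np.float64(-28.9))
via (.5,.4)
[-37.37003769 -15.49901831   0.04710551]
```

Request:
jog_arm --pt "-9 -4 0 -7" --pt "-18 -8 0 -14" --pt "-28 -12 0 -20" --pt "-37 -16 0 -25" --pt "-39 -21 0 -29" --pt "-41 -26 0 -29" --pt "-43 -31 0 -29" --pt "-44 -36 0 -29" --pt "-46 -41 0 -29" --pt "-47 -46 0 -29" --pt "-47.6 -51 0 -29" --pt "-47.6 -56 0 -29" --pt "-47.6 -60 0 -29" --pt "-47.6 -62.5 0 -29" --pt "-47.6 -62.5 0 -29" --pt "-47.6 -62.5 0 -29" --pt "-47.6 -62.5 0 -29" --pt "-47.6 -62.5 0 -29" --pt "-47.6 -62.5 0 -29" --pt "-47.6 -62.5 0 -29" --gripper 0 --grip_force 10

```text
time_s: 2.65
tcp_pos: [0.472, -0.0792, 0.2165]
tool_rot: [-0.367, 3.12, 0.0]
ft_force: [0.5, -0.2, 0.2]
finger_gap: 0.0002
```

Run:
```python
from h import *
s=r.state();print(s["time_s"],s["tcp_pos"],tobase(s["tcp_pos"]),s["finger_gap"],s["ft_force"])
a=np.array([.976,.217]);a/=np.linalg.norm(a);c=np.array([-.0035,.026])-a*.045
print(shift([*c,.046],np.pi+L[2]+.219))
```

```text
2.65 [ 0.47197429 -0.07920202  0.2164993 ] [-0.04680337  0.01740788] 0.0002053727567305544 [ 0.54136837 -0.22082528  0.23618998]
(array([ 0.09, -0.1 , 17.05]), np.float64(0.1))
```

Request:
jog_arm --pt "0.1 -0.1 4 0" --pt "0.1 -0.1 8 0" --pt "0.1 -0.1 12 0" --pt "0.1 -0.1 14 0" --pt "0.1 -0.1 15.5 0" --pt "0.1 -0.1 16.5 0" --pt "0.1 -0.1 17 0" --pt "0.1 -0.1 17 0" --pt "0.1 -0.1 17 0"

```text
time_s: 3.55
tcp_pos: [0.4716, -0.0802, 0.0471]
tool_rot: [-0.368, 3.119, 0.0]
ft_force: [0.3, 0.5, -0.2]
finger_gap: 0.0004
```

```bash
cat > snap.py <<'E'
from h import *
import sys
out=[]
for c,ctr in(("top",(354,208)),("scene",(296,240))):
    im=imaging.read_camera(c)[:,:,::-1];x0,y0=ctr[0]-50,ctr[1]-50
    out.append(cv2.resize(im[y0:y0+100,x0:x0+100],(400,400),interpolation=cv2.INTER_CUBIC))
cv2.imwrite(sys.argv[1],np.hstack(out))
s=r.state();print(s["time_s"],tobase(s["tcp_pos"]),s["tcp_pos"][2],s["ft_force"])
E
python3 snap.py pics/c1.png
```

```text
3.65 [-0.04703473  0.01635257] 0.047194905331293655 [ 0.66612503 -0.1084986   0.94154785]
```

View pics/c1.png

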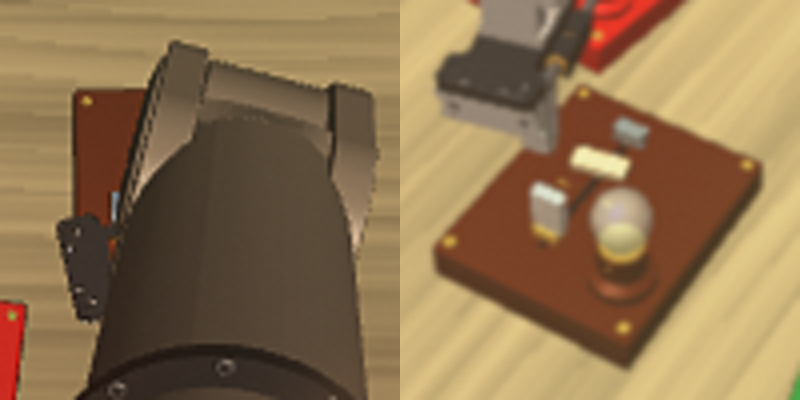

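The scene crop shows the shut fingertip at (545,150), just short of the chip's near end at (575,155), and lined up with it. I'll push slowly along the chip's long axis.

Request:
jog_arm --pt "-0.5 0 0.1 0" --pt "-1.0 0 0.1 0" --pt "-1.3 0 0.1 0" --pt "-1.6 0 0.1 0" --pt "-1.9 0 0.1 0" --pt "-2.2 0 0.1 0" --pt "-2.5 0 0.1 0" --pt "-2.8 0 0.1 0" --pt "-3.1 0 0.1 0" --pt "-3.4 0 0.1 0" --pt "-3.7 0 0.1 0" --pt "-4.0 0 0.1 0" --pt "-4.0 0 0.1 0"

```text
time_s: 4.95
tcp_pos: [0.5111, -0.0708, 0.0462]
tool_rot: [-0.368, 3.119, 0.0]
ft_force: [0.3, -0.3, -0.4]
finger_gap: 0.0006
```

```bash
python3 snap.py pics/c2.png
```

```text
5.05 [-0.008076    0.02513707] 0.04620201911270939 [-0.15077184 -0.22346878 -0.20846798]
```

View pics/c2.png

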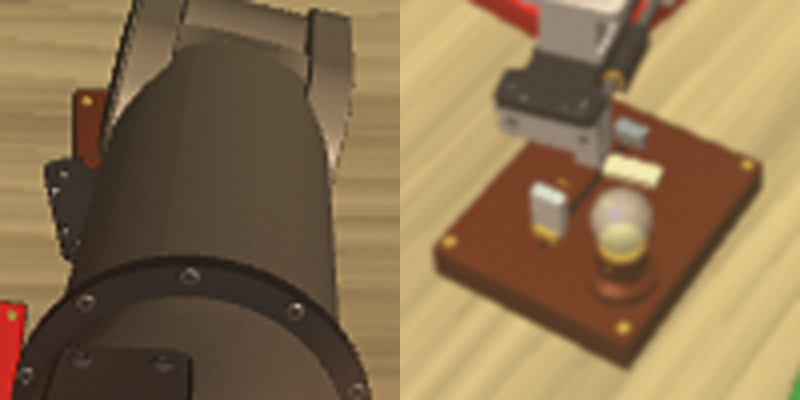

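The chip is sliding straight and is now at scene crop (632,170). I'll keep pushing.

Request:
jog_arm --pt "-0.3 0 0 0" --pt "-0.6 0 0 0" --pt "-0.9 0 0 0" --pt "-1.2 0 0 0" --pt "-1.5 0 0 0" --pt "-1.8 0 0 0" --pt "-2.1 0 0 0" --pt "-2.4 0 0 0" --pt "-2.7 0 0 0" --pt "-3.0 0 0 0" --pt "-3.2 0 0 0" --pt "-3.2 0 0 0" --pt "-2.2 0 0 0" --pt "-2.2 0 -3 0" --pt "-2.2 0 -7 0" --pt "-2.2 0 -9 0" --pt "-2.2 0 -9 0"

```text
time_s: 6.75
tcp_pos: [0.5326, -0.0662, 0.1389]
tool_rot: [-0.366, 3.115, 0.001]
ft_force: [-0.4, 0.4, 0.4]
finger_gap: 0.0006
```

```bash
python3 - <<'E'
from h import *
print(r.state()["time_s"],tobase(r.state()["tcp_pos"]),shift([0,-.082,.137]),shift([-.0,-.085,.063]))
E
python3 snap.py pics/c3.png
```

```text
6.75 [0.01400767 0.02958971] (array([  3.82, -10.58,   0.17]), np.float64(12.7)) (array([  3.92, -10.87,   7.57]), np.float64(12.7))
6.85 [0.01269764 0.02994025] 0.13618670523699436 [-0.11330788  0.3246133   0.43567438]
```

View pics/c3.png

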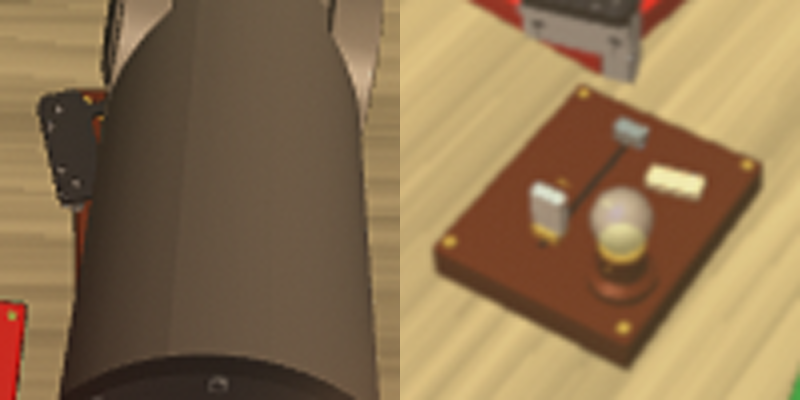

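The chip now lies at scene crop (675,182), well clear of the track. Next I move behind the lever, with the fingers kept above bulb height on the way.

Request:
jog_arm --pt "1 -2.5 0 5" --pt "2 -5.5 0 10" --pt "3.2 -8.5 0 12.7" --pt "3.9 -10.9 0 12.7" --pt "3.9 -10.9 0 12.7" --pt "3.9 -10.9 3 12.7" --pt "3.9 -10.9 6 12.7" --pt "3.9 -10.9 7.5 12.7" --pt "3.9 -10.9 7.5 12.7" --pt "3.9 -10.9 7.5 12.7" --grip_force 40

```text
time_s: 7.85
tcp_pos: [0.5188, -0.1811, 0.0614]
tool_rot: [-0.019, 3.14, 0.001]
ft_force: [0.5, -0.8, 0.8]
finger_gap: 0.0008
```

```bash
python3 - <<'E'
from h import *
print(r.state()["time_s"],tobase(r.state()["tcp_pos"]),shift([0,-.085,.063]),shift([0,.0275,.063]))
E
python3 snap.py pics/c4.png
```

```text
7.85 [-0.00131985 -0.08509742] (array([-0.13,  0.01, -0.16]), np.float64(-0.0)) (array([-0.13, 11.26, -0.16]), np.float64(-0.0))
7.95 [-0.00062651 -0.08512937] 0.06215319574879593 [0.73060841 0.03381732 0.38763097]
```

View pics/c4.png

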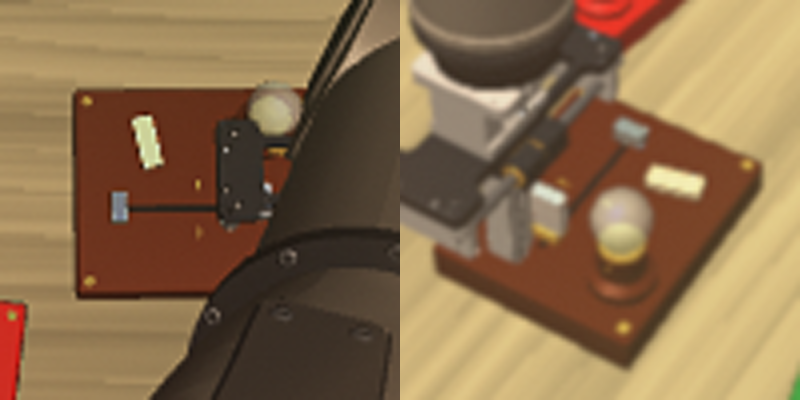

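The finger is behind the paddle, with the lever at scene crop (548,205). The chip is clear in both views. Pushing the lever.

Request:
jog_arm --pt "-0.1 1 -0.1 0" --pt "-0.1 1.6 -0.1 0" --pt "-0.1 2.2 -0.1 0" --pt "-0.1 2.8 -0.1 0" --pt "-0.1 3.4 -0.1 0" --pt "-0.1 4.0 -0.1 0" --pt "-0.1 4.6 -0.1 0" --pt "-0.1 5.2 -0.1 0" --pt "-0.1 5.8 -0.1 0" --pt "-0.1 6.4 -0.1 0" --pt "-0.1 7.0 -0.1 0" --pt "-0.1 7.6 -0.1 0" --pt "-0.1 8.2 -0.1 0" --pt "-0.1 8.8 -0.1 0" --pt "-0.1 9.4 -0.1 0" --pt "-0.1 10 -0.1 0" --pt "-0.1 10.5 -0.1 0" --pt "-0.1 10.8 -0.1 0" --pt "-0.1 11 -0.1 0" --pt "-0.1 11 -0.1 0"

```text
time_s: 9.95
tcp_pos: [0.5191, -0.0708, 0.0632]
tool_rot: [-0.02, 3.139, 0.001]
ft_force: [-0.6, -0.7, -0.1]
finger_gap: 0.0009
```

Request:
jog_arm --pt "0 0.1 0 0" --pt "0 0.2 0 0" --pt "0 0.3 0 0" --pt "0 0.3 0 0" --pt "0 0.3 0 0"

```text
time_s: 10.45
tcp_pos: [0.5191, -0.0698, 0.0633]
tool_rot: [-0.018, 3.138, -0.002]
ft_force: [0.3, -11.5, 0.2]
finger_gap: 0.0004
```

Run:
```python
from h import *
s=r.state();print(s["time_s"],tobase(s["tcp_pos"]),s["tcp_pos"][2],s["ft_force"])
```

```text
10.45 [0.00042369 0.02619498] 0.06330698738472237 [  0.33987771 -11.53891457   0.18197288]
```

Request:
jog_arm --pt "0 0.2 0 0" --pt "0 0.4 0 0" --pt "0 0.4 0 0" --pt "0 0.4 0 0"

```text
time_s: 10.85
tcp_pos: [0.519, -0.0695, 0.0634]
tool_rot: [-0.013, 3.137, -0.007]
ft_force: [0.5, -20.6, -2.6]
finger_gap: 0.0004
```

Request:
jog_arm --pt "0 -0.3 0 0" --pt "0 -1 0 0" --pt "0 -3 0 0" --pt "0 -3 -3 0" --pt "0 -3 -7 0" --pt "2 -3 -11 0" --pt "6 -3 -14 0" --pt "10 -1 -14 0" --pt "10 3 -14 0" --pt "10 8 -14 0" --pt "9 13 -14 0" --pt "8 18 -14 0" --pt "7 23 -14 0" --pt "6 28 -14 0" --pt "6 28 -14 0" --pt "6 28 -14 0"

```text
time_s: 12.45
tcp_pos: [0.4559, 0.2116, 0.2014]
tool_rot: [-0.017, 3.138, -0.008]
ft_force: [-0.5, -0.6, -0.0]
finger_gap: 0.0006
```

```bash
python3 snap.py pics/c5.png
```

```text
12.55 [-0.05910057  0.30626845] 0.2016573291020499 [ 0.1694781  -1.31656513  0.31376863]
```

View pics/c5.png

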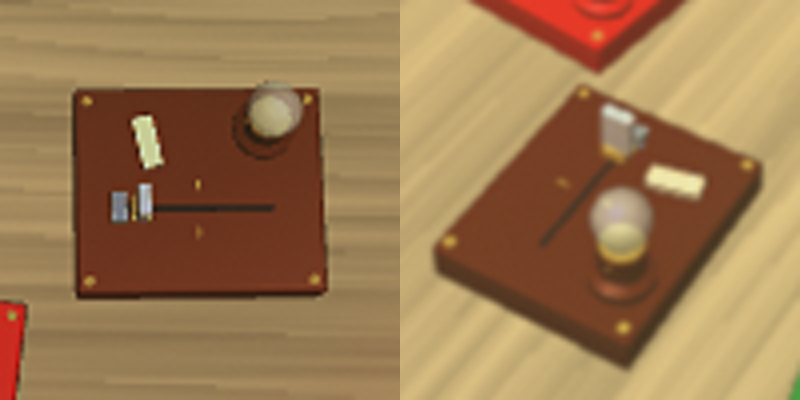

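Run:
```python
from h import *
for y in(-.045,.035,.040,.045): print(y,(proj("top",world(L,[0,y,.075]))-[304,158]+.5)*4)
im=cv2.imread("pics/c5.png")[184:200,130:165].mean(2).mean(0);print(np.round(im).astype(int).tolist())
print([np.round(d["rect"],1).tolist() for d in find_in("lever","top")])
```

```text
-0.045 [[266.30267544 198.75233965]]
0.035 [[157.18665257 198.90873215]]
0.04 [[150.36418164 198.91851058]]
0.045 [[143.54139063 198.92828946]]
[57, 59, 64, 70, 72, 66, 61, 65, 84, 113, 143, 171, 189, 193, 187, 178, 173, 172, 170, 161, 141, 115, 90, 66, 50, 47, 52, 58, 59, 60, 60, 61, 61, 61, 61]
[[289.4, 264.1, 6.2, 11.2], [422.1, 299.8, 8.9, 4.3]]
```

```bash
python3 -c "
from plant import r
print(r.close_job(), r.state()['time_s'])"
```

```text
the job is handed in; nothing more can be done
the job is handed in; nothing more can be done
```

With the gripper shut, I pushed the chip along its long axis, clear of the track towards the far side of the brown lamp's deck. I then pushed the lever through both detents to the second stop, drew back and handed the job in at about 13 s.

- **Lever:** it came up hard against the stop. The push rose from 11.5 N to 20.6 N while the finger moved only 0.3 mm. After I drew back, the last top view put the paddle centre at base y of about +44 mm (nominal +45), which agrees within measurement error. In that picture it was staying next to the end block.
- **Chip and bench:** the chip lies on the deck, well clear of the track. The bulb looked undisturbed in the last close-up. I did not re-check the bowl, scribe, fish and bin after the moves; the arm was kept clear of them.
- **Checks that failed:** in the final check the lever finder did not report this lever, only levers on look-alike lamps. The chip silhouette network gave no usable result, so I measured both from the pixels. The lamp pose came from the top view; the scene-camera fit was poorer, about 3 mm and 1.5° off.

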